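# Prop up the circuit-board test frame and hold it

### The arm

A 6-joint arm with a two-finger parallel gripper is mounted at the origin on the work surface. World frame = base frame: x ahead of the robot, y to its left, z up, the work surface at z = 0. Lengths are in m, angles in degrees, forces in N, time in s.
With the tool pointing down it reaches from about 0.25 to 0.8 m from the base axis. Payload 3.9 kg.
Tool frame: the origin (TCP) lies at the very end of the fingers, on their centre line; the grasp point (between the pads) lies 19 mm behind it; z points along the fingers, y is the direction in which the jaws open and shut (so a half turn about z gives the same grasp; the last joint's range is limited). The gripper opens to 85 mm and grips with 20 to 120 N. Pads are 22 mm wide; open, the fingers measure 114 mm over their backs; the gripper's body (76 mm by 85 mm) begins 54 mm behind the grasp point. The pads swing forward as they close: fully open they stand 13 mm farther back than shut.
Start: joints at [66.349, 14.897, -7.913, 67.191, 0, 90], TCP at [0.211, 0.481, 0.231] pointing down, gripper open.
Joint ranges: [-159.42, 159.42], [-47.68, 98.78], [-73.54, 78.23], [-108.79, 121.32], [-90, 84.71], [-180, 180]. Speed limits (degrees/s): [147.25, 147.25, 180, 180, 180, 180].

### API

Orientations are given as a 3x3 rotation matrix whose columns are the frame's x, y, z axes.
In Python, from cell import env, camera gives the robot as it stands. Calls block until the motion is done:
- env.move_pose(position, orientation): joint-space move of the TCP to a pose.
- env.movel(position, v=0.15, rot=None, f_stop=None): straight line of the TCP; rot=None keeps the orientation; v is the mean speed in m/s. With f_stop (N) it stops when the force on the tool has changed by that much, and returns True; else False.
- env.move_j(angles): joint-space move.
- env.set_gripper(opening, grasp_force=None): opening from 0.0 (shut) to 1.0 (fully open); grasp_force is the grip in N (None keeps the last); returns when the fingers have stopped.
- env.pause(seconds).
- env.solve_ik(position, orientation): joint angles nearest the present ones, or None.
- camera(name): name is "side" or "top"; returns a dict with "image" (420x560x3 uint8, red, green, blue), "fx", "fy", "cx", "cy" (pixels), "R" (3x3) and "t" (3): a world point X has camera coordinates R X + t. Camera axes: x right, y down, z forward; pixel columns grow to the right and rows downward; lengths in m; the calibration is good to about 2 mm. A picture is of the moment at which its call begins. There is no depth.
A pose or a line that the arm cannot do raises env.Unreachable and nothing moves.
- env.hand_in(): hands the job in, once; it reports no verdict.
Readings, each from a call of its own:
- env.current_time(): time.
- env.current_joints(): joint angles.
- env.current_qvel(): joint speeds.
- env.current_joint_efforts(): joint torques, N m.
- env.current_position(): TCP position.
- env.current_orientation(): TCP orientation.
- env.current_ft_force(): force on the tool from outside, world axes, zero at the start.
- env.current_moment(): the same for the moment, N m.
- env.current_width(): opening from 0.0 (shut) to 1.0 (fully open).
Only numpy, scipy, OpenCV 4.12 (cv2) and the standard library are available. Lean on these libraries where they do the work, as an engineer would, in place of code of your own. Each camera call takes 0.05 s, during which the arm holds its last target.

### The job

The hinged test frame leans forward on its stop and a can of screws stands on the foot plate where its kickstand swings. Lift the can by its handle and set it down upright on the round cork mat, let go of it; then, with the frame still leaning, flip the red kickstand up over its top centre so that it drops all the way down to its stop; then raise the frame by its blue top bar until it is upright on the kickstand and finish while holding it there with the fingers, because it tips forward again if let go. Leave the other things on the bench alone.

Things in the scene. Friction and masses are not known exactly. Their poses are not given: they have to be found in the camera images.
- stand: Fixed dark steel stand of the test frame. Origin on the table straight below the middle of the frame's hinge line, which lies 40 mm above the table; local x points to the back (away from the robot), y along the hinge line (to the left), z up
- plate_mid (a point): Centre of the top of the stand's grey foot plate (black rubber top, 190 mm along the stand's x, 110 mm along y, top 25 mm above the table), at the stand's right rear, 115 mm behind and 150 mm right of its origin. The can stands on its rear part; the kickstand's foot lands on its front part, 40 mm in front of this point
- frame (a joint): Hinge of the aluminium test frame (200 mm wide, 218 mm high above the hinge, green circuit board, heavy copper heat sink in front) about the stand's y axis. 0 = upright; negative = leaning to the robot. It falls forward by itself onto its stop at -0.34; 2 to 6 N at the top bar raises it. With the kickstand down its foot meets the plate at about 0 and stops the frame; else it would go further back
- bar_mid (a point): Middle of the frame's blue round top bar, 16 mm thick, 196 mm long along the stand's y axis, 210 mm from the hinge line in the frame's plane; free on all sides (the green board begins 60 mm below it)
- kickstand (a joint): Hinge of the red kickstand about the stand's y axis. 0 = folded up on its stop: with the frame leaning it points up, 0.44 rad from vertical towards the robot. It grows as the leg swings over the top, to the back and down. Pushed past its top centre (0.44) by about 1 N at its end, it drops by itself within about 3 s to its lower stop at 3.34, and stays there
- kick_foot (a point): Centre of the round black rubber foot (20 mm ball) at the free end of the red kickstand, a 12 mm rod, 105 mm from pivot to foot. The pivot is on an arm of the frame: 85 mm behind the frame's plane, 150 mm right of its middle, 100 mm from the hinge line along the frame. The leg swings in a plane 50 mm outside the frame's right upright, with free space on its robot side
- can_mid (a point): Centre, half-way up, of the steel can: 64 mm diameter, 75 mm high, 0.2 to 0.45 kg. An orange arch handle, a 10 mm round bar, stands over it: its straight top runs 48 mm along the can's local y axis, centred over the can, its middle line 105 mm above the can's underside (67 mm above this point)
- mat: Round cork mat fixed on the table, 120 mm diameter, 4 mm thick, either left or right of the stand; origin at the centre of its underside
- parts_tray: Bystander, fixed blue divided tray, 120 x 120 x 30 mm, on the other side from the mat
- meter: Bystander, loose hand-held meter, 150 x 75 x 32 mm, lying at the back
- spool: Bystander, loose white spool, 60 mm diameter, 46 mm high, front right
- spanner: Bystander, loose spanner lying at the back right
- jar: Bystander, loose jar, 60 mm diameter, 90 mm high, back left
There are look-alikes about, which are no part of the job. Leave any purple or yellow look-alike of the part that bears can_mid alone.

How it is judged (in metres and radians):
On the way, in this order (a step that is already met when the one before it is completed fails the run):
1. the can stands upright on the cork mat, let go, the frame still leaning and the kickstand still up (horizontal distance between can_mid and mat below 0.04 m and height (world z) of can_mid below 0.05 m and angle between can_mid's own z axis and vertical below 0.1 rad and contact force between the fingers and can below 0.1 N and value of joint frame below -0.25 rad and value of joint kickstand below 0.5 rad), for 0.2 s.
2. the kickstand is over centre and down at its stop, with the frame still leaning (value of joint kickstand above 3.2 rad and value of joint frame below -0.2 rad), for 0.2 s.
At the end, for the whole second after the job is handed in: The frame is within 0.07 rad (4 degrees) of upright, still, with the kickstand down (joint above 3.1), and the fingers bear on the frame with at least 0.5 N through the last second; the can stands upright on the cork mat, its centre within 40 mm of the mat's centre (value of joint frame between -0.07 and 0.07 rad and value of joint kickstand above 3.1 rad and contact force between the fingers and frame above 0.5 N and velocity of joint frame between -0.1 and 0.1 rad/s and horizontal distance between can_mid and mat below 0.04 m and height (world z) of can_mid below 0.05 m and angle between can_mid's own z axis and vertical below 0.1 rad); the arm keeps its last pose, push and grip.
It fails at once if the can is tipped over (angle between can_mid's own z axis and vertical above 0.9 rad).
It fails at once if the frame is pushed over backwards past upright (value of joint frame above 0.15 rad).
It fails at once if a bystander is disturbed (distance of any of meter, spool, spanner, jar from where it was at the start of the episode above 0.03 m).
It also fails if it takes over 58 s, if anything falls off the work surface, if the arm or the gripper's body presses on something with over 40 N, if the wrist force passes 120 N, or if a joint passes its speed limit or range.

## Working session

There is one attempt and no reset: what is moved stays moved. The work goes in short steps, each a Python script; the robot and the scene stay as the last script left them, time stands still between calls to the robot, and variables do not carry over. Pictures are saved under pics/ and viewed, and the job is handed in when it is done.

```bash
ls; mkdir -p pics
python3 - <<'E'
from cell import env,camera
import cv2,numpy as np
for n in("side","top"):
    c=camera(n);cv2.imwrite(f"pics/{n}0.png",cv2.cvtColor(c["image"],cv2.COLOR_RGB2BGR))
    print(n,c["fx"],c["cx"],c["cy"],c["R"],c["t"])
print(env.current_time(),env.current_orientation())
E
```

```text
pics
side 529.640714535035 276.14516333272746 213.4140711916209 [[ 0.9976902  -0.06526736  0.01882625]
 [-0.03644068 -0.74814595 -0.6625328 ]
 [ 0.05732655  0.66031645 -0.74879627]] [-0.56982054  0.12113936  1.26951515]
top 418.9152836609046 282.74616877798644 206.7471479310873 [[ 0.01851154 -0.99981924  0.00433686]
 [-0.99653517 -0.01880217 -0.08101939]
 [ 0.08108629 -0.00282204 -0.99670309]] [-0.00998199  0.59240527  1.3071185 ]
0.1 [[-9.15982240e-01  4.01218237e-01 -6.79914932e-04]
 [ 4.01218813e-01  9.15980885e-01 -1.57563641e-03]
 [-9.38498049e-06 -1.71604963e-03 -9.99998528e-01]]
```

View pics/side0.png

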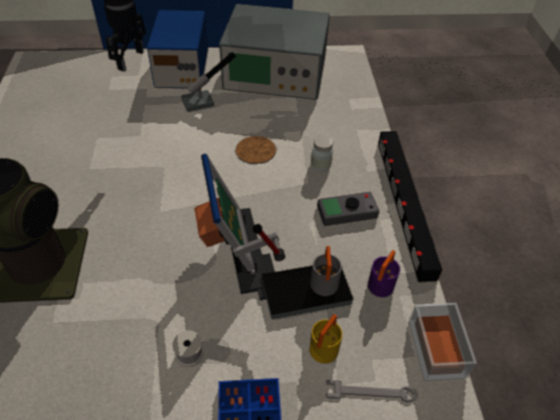

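View pics/top0.png

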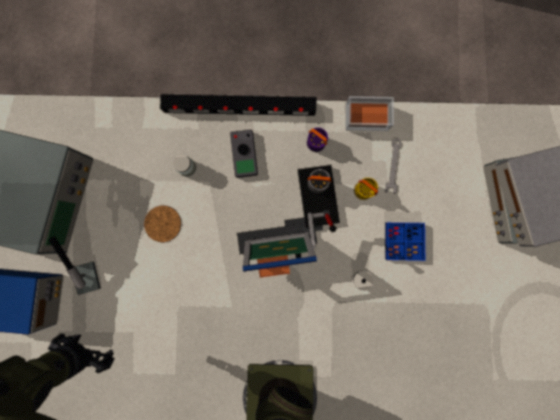

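Candidates for the can: a grey one on the foot plate (side 326,275; top 319,180), a yellow one (side 325,340; top 366,188) and a purple one (side 384,275; top 317,139). By the description I choose the steel one on the plate. The mat is at top (163,224). Close crops next.

Run:
```python
import cv2,numpy as np
t=cv2.imread("pics/top0.png");s=cv2.imread("pics/side0.png")
a=cv2.resize(t[155:285,225:355],(400,400),interpolation=cv2.INTER_CUBIC)
b=cv2.resize(s[150:320,190:360],(400,400),interpolation=cv2.INTER_CUBIC)
cv2.imwrite("pics/crop0.png",cv2.convertScaleAbs(np.hstack([a,b]),alpha=1.6,beta=15))
```

```text
(no output)
```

View pics/crop0.png

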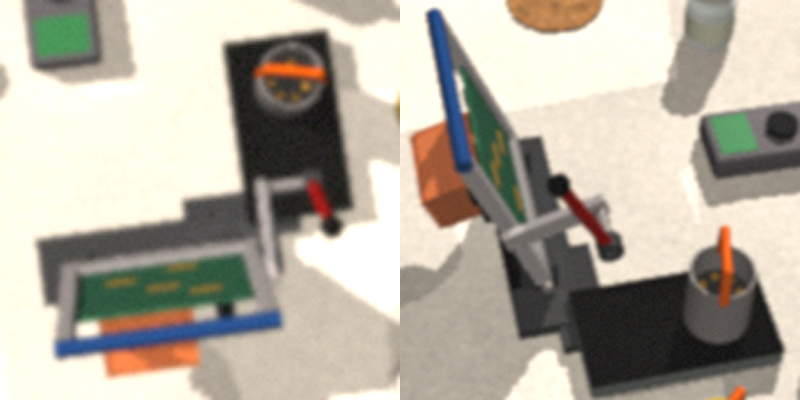

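The crop confirms the grey can with an orange handle on the black plate. The kickstand foot is at top ≈(333,229) and side ≈(257,229). Now I measure.

```bash
cat > vis.py <<'E'
import cv2,numpy as np
def ray(c,u,v):
    R=c["R"];o=-R.T@c["t"];d=R.T@np.array([(u-c["cx"])/c["fx"],(v-c["cy"])/c["fy"],1]);return o,d/np.linalg.norm(d)
def plane(c,p,z):
    o,d=ray(c,*p);return o+d*(z-o[2])/d[2]
def tri(c1,p1,c2,p2):
    o1,d1=ray(c1,*p1);o2,d2=ray(c2,*p2)
    k=np.linalg.lstsq(np.c_[d1,-d2],o2-o1,rcond=None)[0]
    a=o1+k[0]*d1;b=o2+k[1]*d2;return (a+b)/2,np.linalg.norm(a-b)
def mask(c,h0,h1,smin,vmin,roi):
    hsv=cv2.cvtColor(c["image"],cv2.COLOR_RGB2HSV)
    m=((hsv[...,0]>=h0)&(hsv[...,0]<=h1)&(hsv[...,1]>=smin)&(hsv[...,2]>=vmin)).astype(np.uint8)
    x0,y0,x1,y1=roi;r=np.zeros_like(m);r[y0:y1,x0:x1]=m[y0:y1,x0:x1]
    n,l,s,ce=cv2.connectedComponentsWithStats(r)
    i=1+np.argmax(s[1:,4]);return (l==i).astype(np.uint8),ce[i],s[i,4]
def ends(m):
    y,x=np.nonzero(m);P=np.c_[x,y].astype(float);c=P.mean(0);_,_,V=np.linalg.svd(P-c,full_matrices=False)
    t=(P-c)@V[0];w=(P-c)@V[1];return c,c+V[0]*t.min(),c+V[0]*t.max(),(np.ptp(t),np.ptp(w))
E
python3 - <<'E'
from cell import env,camera
from vis import *
np.set_printoptions(precision=4,suppress=True)
T=camera("top");S=camera("side")
m,ce,a=mask(T,5,25,60,60,(130,195,195,255));m2,c2,a2=mask(S,5,25,60,60,(225,125,290,175))
print("mat",ce,a,plane(T,ce,.004),c2,a2,plane(S,c2,.004))
for nm,rt,rs in (("handle",(300,160,335,200),(315,240,345,285)),):
    m,ce,a=mask(T,2,14,150,90,rt);m2,c2,a2=mask(S,2,14,150,90,rs)
    print(nm,ends(m),ends(m2))
    print([plane(T,p,.133) for p in ends(m)[:3]], tri(T,ce,S,c2))
m,ce,a=mask(T,100,125,120,40,(238,220,322,280));m2,c2,a2=mask(S,100,125,120,30,(195,150,225,230))
e=ends(m);f=ends(m2);print("bar",e,f)
for i in range(3):
    for j in range(3):
        X,r=tri(T,e[i],S,f[j])
        if r<.01: print(i,j,X,r)
# red leg, hue
for c,roi in((T,(318,205,340,240)),(S,(250,215,290,265))):
    hsv=cv2.cvtColor(c["image"],cv2.COLOR_RGB2HSV)
    mm=(((hsv[...,0]<6)|(hsv[...,0]>170))&(hsv[...,1]>150)).astype(np.uint8)
    x0,y0,x1,y1=roi;r=np.zeros_like(mm);r[y0:y1,x0:x1]=mm[y0:y1,x0:x1];print("leg",ends(r))
# plate
g=cv2.cvtColor(T["image"],cv2.COLOR_RGB2GRAY);b=(g<60).astype(np.uint8);r=np.zeros_like(b);r[160:226,296:342]=b[160:226,296:342]
cs,_=cv2.findContours(r,cv2.RETR_EXTERNAL,cv2.CHAIN_APPROX_NONE);k=max(cs,key=cv2.contourArea);q=cv2.minAreaRect(k);bx=cv2.boxPoints(q)
print("plate",q,[plane(T,p,.025)[:2] for p in bx],plane(T,q[0],.025))
print(tri(T,(333,229),S,(257,228.6)))
E
```

```text
mat [161.9704 223.4138] 1148 [0.5331 0.3878 0.004 ] [255.4415 149.1976] 931 [0.5354 0.3836 0.004 ]
handle (array([319.013 , 177.4545]), array([309.0174, 176.7525]), array([329.059 , 178.1601]), (np.float64(20.090974537333143), np.float64(4.690754019796505))) (array([328.358 , 256.8148]), array([327.304 , 246.0683]), array([329.3536, 266.9653]), (np.float64(20.997330799535206), np.float64(4.1761171353523405)))
[array([ 0.6719, -0.1034,  0.133 ]), array([ 0.6734, -0.074 ,  0.133 ]), array([ 0.6703, -0.1329,  0.133 ])] (array([ 0.6745, -0.1045,  0.1216]), np.float64(0.001829434366957249))
bar (array([280.6138, 262.9862]), array([315.152 , 258.0675]), array([243.8884, 268.2164]), (np.float64(71.98266361106812), np.float64(4.943901573693623))) (array([210.7684, 189.109 ]), array([204.181 , 154.7734]), array([217.0758, 221.9855]), (np.float64(68.4378083064706), np.float64(5.9325418402069)))
0 0 [0.427  0.0046 0.2319] 0.002145045456135128
0 1 [0.4267 0.0044 0.33  ] 0.008779211792715905
1 0 [ 0.4399 -0.0799  0.3187] 0.008166967460180077
1 2 [ 0.4413 -0.0869  0.2307] 0.0015721781825360334
2 1 [0.412  0.1005 0.2434] 0.0016164164057636792
leg (array([328.5507, 219.4348]), array([325.953 , 214.0226]), array([331.3676, 225.3035]), (np.float64(12.5131303314061), np.float64(6.671235579210098)))
leg (array([268.992, 242.424]), array([259.27  , 230.6003]), array([277.9011, 253.2591]), (np.float64(29.33497258633905), np.float64(5.304151707838924)))
plate ((317.0, 195.5), (59.0, 42.0), 90.0) [array([ 0.7241, -0.0389]), array([ 0.7267, -0.1734]), array([ 0.5377, -0.1749]), array([ 0.5353, -0.0419])] [ 0.6304 -0.1073  0.025 ]
(array([ 0.5193, -0.1304,  0.2573]), np.float64(0.0030305911029253974))
```

Run:
```python
from cell import env
import numpy as np
from scipy.optimize import least_squares
np.set_printoptions(precision=3,suppress=True)
def Rd(a): # tool y at heading a, z down
    y=np.array([np.cos(a),np.sin(a),0]);z=np.array([0,0,-1.]);return np.c_[np.cross(y,z),y,z]
D=[]
for r in (.3,.4,.5,.6,.7):
    for z in (.1,.2,.3):
        q=env.solve_ik([r,0,z],Rd(0))
        if q is not None: D.append((r,z,*q))
D=np.array(D);print(D[::3])
a=np.radians(D[:,3]);b=np.radians(D[:,3]-D[:,4])
def f(p):
    return np.r_[p[0]+p[1]*np.sin(a+p[2])+p[3]*np.cos(b+p[4])-D[:,0], p[5]+p[1]*np.cos(a+p[2])-p[3]*np.sin(b+p[4])-D[:,1]]
s=least_squares(f,[0,.35,.1,.35,0.,.1]);print(s.x,s.cost)
p=s.x
for nm,P,h in (("can",[.672,-.103,.111],-.0526),("lift",[.672,-.103,.24],-.0526),("mat",[.534,.386,.09],-.0526),("push",[.46,-.14,.235],.155),("push2",[.59,-.12,.235],.155),("bar",[.427,.004,.219],.155),("barup",[.496,.0154,.231],.155)):
    q=env.solve_ik(P,Rd(h)); 
    if q is None: print(nm,None);continue
    a1=np.radians(q[1]);b1=np.radians(q[1]-q[2])
    print(nm,np.array(q),"elbow r,z rel to fit",p[1]*np.sin(a1+p[2]),p[1]*np.cos(a1+p[2]))
```

```text
[[  0.3     0.1     0.     -0.494 -48.094  42.399   0.     90.   ]
 [  0.4     0.1     0.      9.085 -37.194  43.72    0.     90.   ]
 [  0.5     0.1     0.     17.962 -24.618  47.42    0.     90.   ]
 [  0.6     0.1     0.     26.739 -10.199  53.062   0.     90.   ]
 [  0.7     0.1     0.     36.038   6.807  60.769   0.     90.   ]]
[-0.     0.567  0.     0.391 -0.156 -0.223] 4.6187036399084464e-26
can [-8.714 33.668  4.06  60.392  0.    84.3  ] elbow r,z rel to fit 0.3144456101128982 0.4720591046475465
lift [-8.714 30.749 18.249 77.5    0.    84.3  ] elbow r,z rel to fit 0.2900005564610796 0.48745822103251085
mat [ 35.861  32.525  -1.412  56.064   0.    128.875] elbow r,z rel to fit 0.3049608941416974 0.478241249835491
push [-16.928  10.48  -13.224  66.296   0.     64.192] elbow r,z rel to fit 0.10316706777772575 0.5577386449996649
push2 [-11.497  22.503   3.863  71.36    0.     69.623] elbow r,z rel to fit 0.2170845605801722 0.5240134860455689
bar [  0.537   5.675 -21.5    62.825   0.     81.656] elbow r,z rel to fit 0.05608436538457536 0.5644203964770634
barup [  1.778  12.091 -11.746  66.163   0.     82.898] elbow r,z rel to fit 0.11880672086935853 0.5546177089457083
```

```bash
cat > h.py <<'E'
from cell import env,camera
import numpy as np,cv2
np.set_printoptions(precision=4,suppress=True)
def Rd(a):
    y=np.array([np.cos(a),np.sin(a),0]);z=np.array([0,0,-1.]);return np.c_[np.cross(y,z),y,z]
def pic(n,names=("side","top")):
    for k in names:
        c=camera(k);cv2.imwrite(f"pics/{n}_{k}.png",cv2.convertScaleAbs(cv2.cvtColor(c["image"],cv2.COLOR_RGB2BGR),alpha=1.4,beta=10))
def st(): print("t",env.current_time(),"p",env.current_position(),"F",env.current_ft_force(),"w",env.current_width())
E
python3 - <<'E'
from h import *
env.movel([.211,.481,.36],v=.25)
env.set_gripper(.5)
env.move_pose([.672,-.1034,.32],Rd(-.0526));st()
env.movel([.672,-.1034,.16],v=.15);st();pic("a")
E
```

```text
t 3.9917 p [ 0.6721 -0.1022  0.3203] F [ 0.0318 -0.1097  0.109 ] w 0.4993539848980821
t 5.2083 p [ 0.6728 -0.1034  0.1612] F [ 0.3855 -1.1123 -0.046 ] w 0.5005991170387272
```

Run:
```python
import cv2,numpy as np
t=cv2.imread("pics/a_top.png");s=cv2.imread("pics/a_side.png")
cv2.imwrite("pics/a_c.png",np.hstack([cv2.resize(t[120:260,240:380],(400,400)),cv2.resize(s[150:320,220:390],(400,400))]))
```

```text
(no output)
```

View pics/a_c.png

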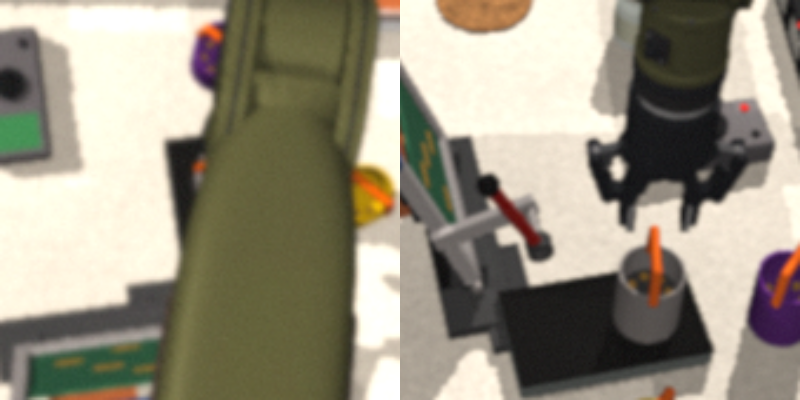

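The side crop shows the orange handle (crop 655,235) centred between the fingertips (628 and 690), and everything nearby is clear. I'll descend, grip and lift.

Run:
```python
from h import *
print(env.movel([.672,-.1034,.112],v=.1,f_stop=8));st()
env.set_gripper(0.0,grasp_force=50);st()
env.movel([.672,-.1034,.25],v=.15);st();pic("b",("side",))
```

```text
False
t 5.9417 p [ 0.6722 -0.1035  0.1123] F [ 0.1289 -0.2614  0.0178] w 0.503064067218342
t 6.35 p [ 0.673  -0.1034  0.113 ] F [0.2144 0.1255 3.1894] w 0.09364391900878433
t 7.4167 p [ 0.6712 -0.1033  0.2485] F [ 0.0903  0.373  -2.3417] w 0.09813863488957289
```

View pics/b_side.png

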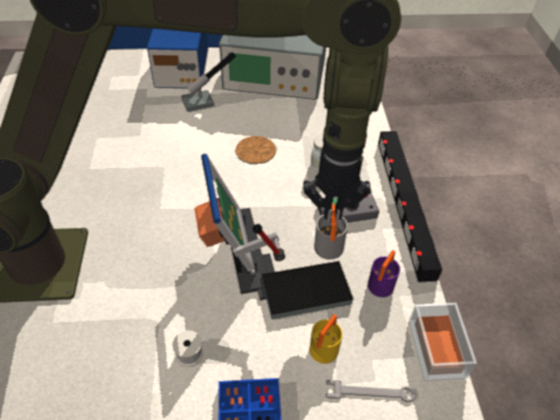

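The can hangs upright from the handle (side 331,235). The frame and kickstand are unchanged. Carrying it to the mat.

Run:
```python
from h import *
env.movel([.534,.386,.25],v=.2);st()
env.movel([.534,.386,.115],v=.15)
env.pause(.2);pic("c",("side",));st()
print(env.movel([.534,.386,.085],v=.03,f_stop=3));st()
```

```text
t 10.1583 p [0.5343 0.3853 0.25  ] F [ 0.3603 -0.4516 -1.4914] w 0.09266447204803377
t 11.4583 p [0.5345 0.3864 0.1159] F [-0.2394 -0.0152 -0.7801] w 0.09279482993768629
True
t 12.2 p [0.5347 0.3859 0.0917] F [ 1.2809 -0.6814  3.5076] w 0.09493707003685135
```

View pics/c_side.png

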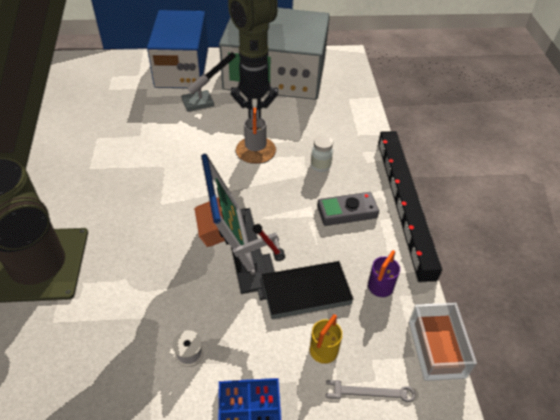

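Contact came at the expected height over the mat (can at side 256,135). I'll release and retreat.

Run:
```python
from h import *
env.set_gripper(.5);env.pause(.3);st()
env.movel([.534,.386,.34],v=.2);pic("d",("side",));st()
```

```text
t 12.925 p [0.533  0.3852 0.0905] F [-0.5385 -0.3056 -0.7439] w 0.4984023469209105
t 14.375 p [0.5336 0.3857 0.3388] F [-0.0197  0.4013  0.4477] w 0.49912485043405513
```

View pics/d_side.png

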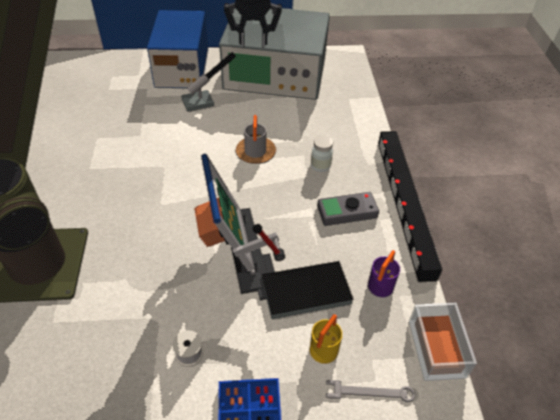

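The can stands upright and centred on the mat (side 256,145). Next is the kickstand flip with shut fingers.

```bash
cat >> h.py <<'E'
O=np.array([.496,.0154,0]);c_,s_=np.cos(.155),np.sin(.155)
def W(x,y,z): return O+np.array([c_*x-s_*y,s_*x+c_*y,z])
E
python3 - <<'E'
from h import *
env.set_gripper(0.0)
env.move_pose(W(-.07,-.153,.34),Rd(.155))
env.movel(W(-.07,-.153,.238),v=.2);st();pic("e",("side",))
E
```

```text
t 17.4667 p [ 0.4511 -0.1463  0.2386] F [-0.0436  0.6575  0.3462] w 0.0013676326072715986
```

View pics/e_side.png

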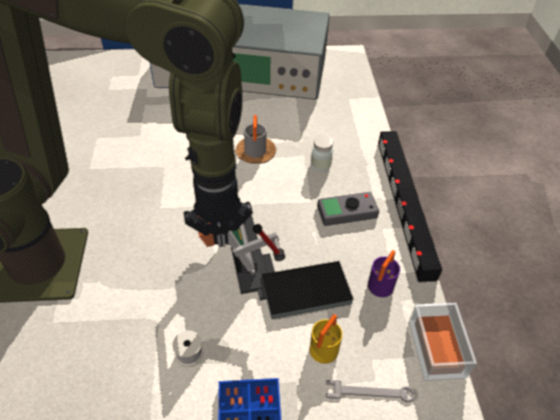

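The fingers are on the robot side of the foot with the frame clear. Pushing.

Run:
```python
from h import *
for x in (-.01,.02,.05,.075):
    print(env.movel(W(x,-.153,.238),v=.08,f_stop=12));st()
pic("f",("side",))
```

```text
False
t 18.4167 p [ 0.5094 -0.1372  0.2378] F [-0.2451 -1.5152 -0.3244] w 0.0021876019181510296
False
t 18.9417 p [ 0.5394 -0.1326  0.2378] F [-0.7867 -0.1001 -0.2227] w 0.000747876016965397
False
t 19.4667 p [ 0.5688 -0.128   0.2378] F [ 0.4195 -0.2509  0.6838] w -0.005082500227621695
False
t 19.9333 p [ 0.5934 -0.1242  0.2378] F [-0.3723  0.5977 -1.246 ] w -0.0018444287354375875
```

View pics/f_side.png

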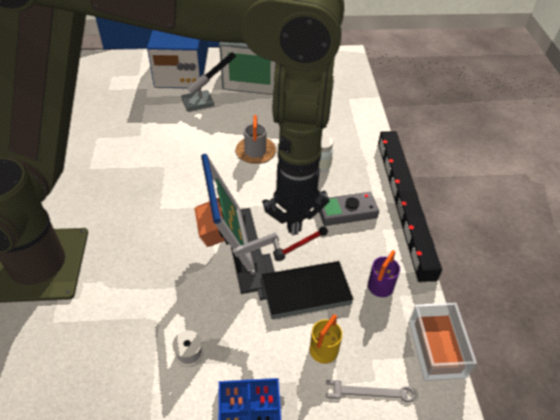

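The leg is past top centre and falling (foot at side 323,231). I'll retreat to above the bar and verify that it drops.

```bash
python3 - <<'E'
from h import *
env.movel(W(.06,-.153,.35),v=.2)
env.set_gripper(.6)
env.move_pose(W(-.07,.02,.35),Rd(.155))
env.pause(1.5);st();pic("g")
E
python3 - <<'E'
import cv2,numpy as np
t=cv2.imread("pics/g_top.png");s=cv2.imread("pics/g_side.png")
cv2.imwrite("pics/g_c.png",np.hstack([cv2.resize(t[155:285,225:355],(400,400)),cv2.resize(s[150:320,190:360],(400,400))]))
E
```

```text
t 23.6167 p [0.4238 0.0244 0.35  ] F [-0.6759  0.3004  0.0346] w 0.6017859528154259
```

View pics/g_c.png

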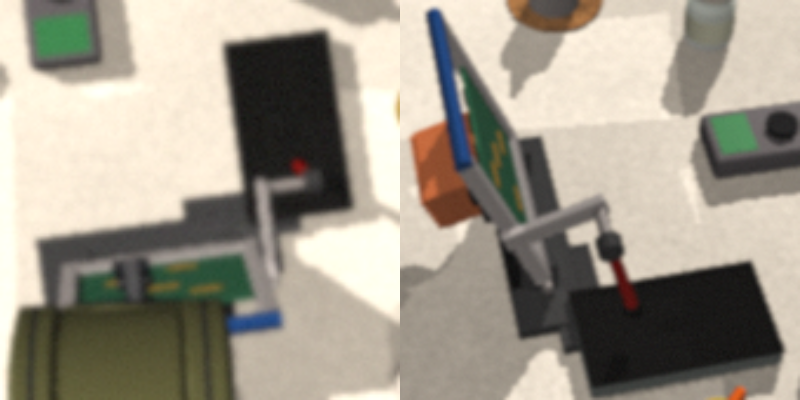

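Run:
```python
from h import *
c=camera("side")
for th in (2.8,3.0,3.2,3.34):
    a=th-.44
    for L in(.095,):
        X=W(.0468+L*np.sin(a),-.15,.1626+L*np.cos(a));p=c["R"]@X+c["t"];print(th,p[:2]/p[2]*c["fx"]+[c["cx"],c["cy"]])
```

```text
2.8 [307.9445 268.874 ]
3.0 [301.1278 273.1735]
3.2 [293.5374 276.7651]
3.34 [287.9001 278.7981]
```

The red end (side 288.6,281) matches the prediction for 3.34 rad (287.9,278.8), so the kickstand is down. I'll grip the bar and raise it along the arc.

Run:
```python
from h import *
print(env.movel(W(-.07,.02,.218),v=.15,f_stop=10));st()
env.set_gripper(0.0,grasp_force=35);st();pic("i",("side",))
```

```text
False
t 24.8 p [0.4244 0.0244 0.2187] F [ 0.7605  0.4934 -0.6443] w 0.5965268590014629
t 25.2083 p [0.4251 0.0245 0.2188] F [2.2552 0.9423 2.4233] w 0.17292714794638334
```

View pics/i_side.png

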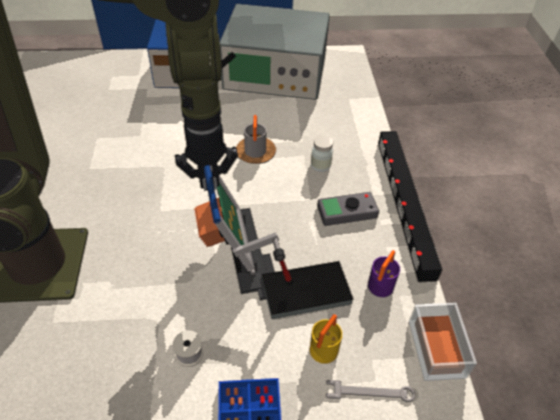

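Width .173 × 85 ≈ 15 mm, which fits the 16 mm bar in the grip (side 212,178). Raising it now.

```bash
python3 - <<'E'
from h import *
for a in (-.25,-.16,-.08,-.03,0.0):
    r=env.movel(W(.21*np.sin(a),.02,.02+.21*np.cos(a)),v=.06 if a<-.05 else .03,f_stop=20);print(a,r);st()
    if r: break
env.pause(.3);st();pic("j")
E
python3 - <<'E'
import cv2,numpy as np
t=cv2.imread("pics/j_top.png");s=cv2.imread("pics/j_side.png")
cv2.imwrite("pics/j_c.png",np.hstack([cv2.resize(t[155:285,225:355],(400,400)),cv2.resize(s[150:320,190:360],(400,400))]))
E
```

```text
-0.25 False
t 25.725 p [0.4389 0.0267 0.2232] F [-5.4287 -1.5903  6.3051] w 0.17604077792010006
-0.16 False
t 26.1917 p [0.4582 0.0297 0.2269] F [-5.2822 -0.5365  4.4181] w 0.17205044909683692
-0.08 False
t 26.625 p [0.4759 0.0325 0.2294] F [-4.1454 -1.6188  4.2619] w 0.17341085727970101
-0.03 False
t 27.125 p [0.4868 0.0342 0.2296] F [-2.4669 -1.37    1.8815] w 0.17436320666079017
0.0 False
t 27.4833 p [0.4933 0.0352 0.2299] F [-2.9808 -0.5681  1.5963] w 0.17196238202687134
t 27.7833 p [0.4929 0.0351 0.23  ] F [-2.6782 -0.8287  0.4723] w 0.17186638319684452
```

View pics/j_c.png

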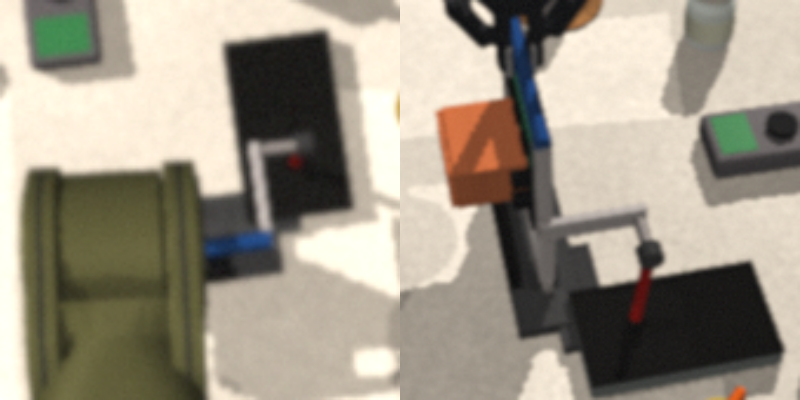

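View pics/j_side.png

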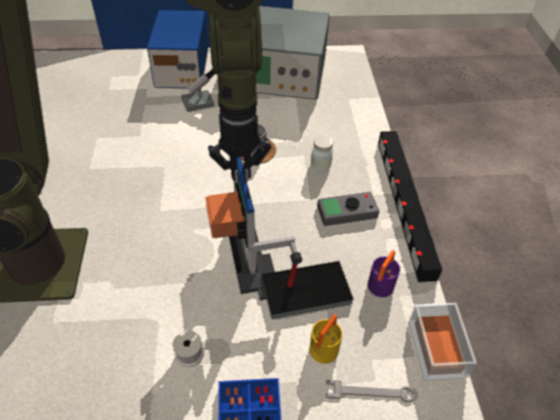

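The frame looks close to upright with the leg just above or on the plate. I'll advance gently until the foot bears on the plate.

Run:
```python
from h import *
from vis import *
for a in (.015,.03):
    r=env.movel(W(.21*np.sin(a),.02,.23),v=.02,f_stop=6);env.pause(.3);print(a,r);st()
    if r or env.current_ft_force()[0]<-7: break
T=camera("top");S=camera("side")
m,ce,a=mask(T,100,125,120,40,(285,215,322,250));m2,c2,a2=mask(S,100,125,120,30,(235,175,262,215))
e=ends(m);f=ends(m2);print(e,f)
print(tri(T,e[1],S,f[2]),tri(T,e[2],S,f[2]), "expected end upright",W(0,-.098,.25))
for p in (e[1],e[2]): print(plane(T,p,.25))
cv2.imwrite("pics/k_c.png",cv2.convertScaleAbs(cv2.cvtColor(cv2.resize(S["image"][130:320,190:380],(600,600)),cv2.COLOR_RGB2BGR),alpha=1.6))
```

```text
0.015 False
t 28.4917 p [0.4953 0.0355 0.2299] F [-4.5833 -1.9623  2.9222] w 0.17185490184083207
0.03 True
t 29.0083 p [0.4949 0.0354 0.2299] F [-3.4749 -0.1685  7.4084] w 0.17062435462373488
(array([301.6068, 233.0427]), array([312.0877, 231.6696]), array([290.7981, 234.4589]), (np.float64(21.471583108297047), np.float64(5.771527920262079))) (array([246.4714, 193.0925]), array([241.711 , 174.3128]), array([251.1878, 211.6989]), (np.float64(38.56852078007845), np.float64(6.307481951266393)))
(array([ 0.5106, -0.0767,  0.2466]), np.float64(0.0012145846273141046)) (array([ 0.5073, -0.0222,  0.1853]), np.float64(0.00948876785982365)) expected end upright [ 0.5111 -0.0814  0.25  ]
[ 0.5099 -0.0765  0.25  ]
[ 0.5016 -0.0207  0.25  ]
```

View pics/k_c.png

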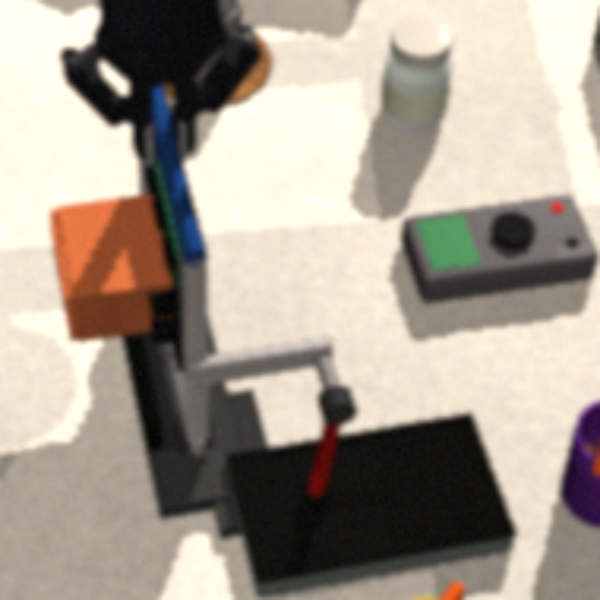

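The contact stop tripped. The bar's right end measures (.5106,-.0767,.2466) against (.511,-.081,.250) for upright, so the frame angle is within about 0.01–0.02 rad. One last check of the can, then I hand in.

Run:
```python
from h import *
from vis import *
T=camera("top");m,ce,a=mask(T,2,14,150,90,(135,195,190,250));print(ends(m),plane(T,ce,.109))
cv2.imwrite("pics/l.png",cv2.cvtColor(cv2.resize(T["image"][180:280,110:240],(650,500)),cv2.COLOR_RGB2BGR))
st();print(env.current_qvel())
```

```text
(array([166.0146, 211.7007]), array([151.8824, 207.1519]), array([179.2954, 215.9755]), (np.float64(28.798083289764918), np.float64(10.58108463610209))) [0.5643 0.3474 0.109 ]
t 29.1583 p [0.4948 0.0354 0.2299] F [-3.6119 -0.5622  6.907 ] w 0.1769496127263694
[ 0.0334  0.029  -0.0052  0.0714  0.0586  0.0348]
```

View pics/l.png

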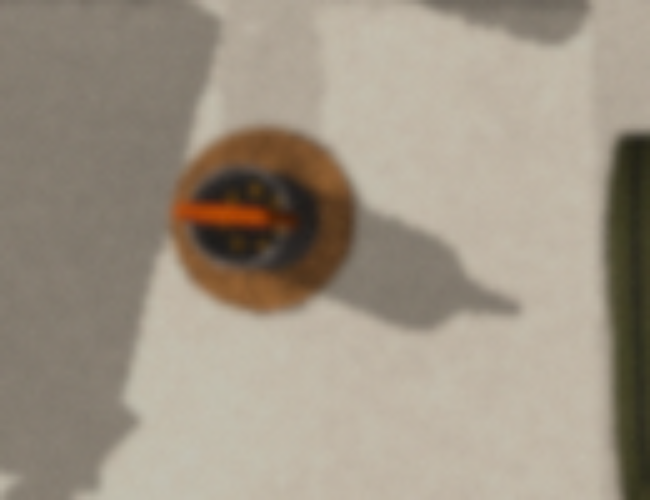

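The can is upright on the mat: handle middle at top ≈(157,223), with the usual parallax. My numeric handle mask merged with the cork, so I discard that figure.

Run:
```python
from h import *
env.hand_in();print("ok")
```

```text
the job is handed in; nothing more can be done
ok
```

I completed all the steps and handed the job in at about 29 s; no verdict is reported.

- **Can:** I lifted the steel can by its handle, set it upright on the cork mat and let go. The last top view shows it upright near the mat's centre. One colour-mask check of its position failed because the orange handle merged with the cork. I judged it from the picture and the release position, which was within a few mm of the mat's centre.
- **Kickstand:** I pushed it over its top centre with shut fingers while the frame was still leaning. The red end of the leg sat within about 2 pixels of where 3.34 rad (the lower stop) should put it.
- **Frame:** I gripped the blue bar and raised it until the foot met the plate. The bar's end measured 0.5 mm in x, 5 mm in y and 3 mm in z from the upright prediction, so the frame is about 0.01–0.02 rad from upright. The fingers still grip the bar, with about 4 N sideways at the wrist.
- **Bystanders:** The pictures show no movement of the meter, spool, spanner or jar, or of the purple and yellow cans. I did not measure their positions.

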